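Hang the washed spacer plates nested on the drip hook

TASK

Hang the three white spacer plates by their keyhole slots on the drip hook to dry, over its upturned tip with the rims towards the tip: first the large one slid back to the stop collar, then the medium one seated in the large one's rim, then the small one in the medium one's rim. Press each one home as it is hung with a gentle push of about 10 N held for a moment (never more than 20 N; feel for the stop, as its place on the bar is not known), then let go, leaving the stack hanging tight and square and the other things on the table alone.

Things in the scene. Friction and masses are not known exactly. Their poses are not given: they have to be found in the camera images.
- drip_hook: steel hook stand, fixed: base plate 150x100x10 mm, post 16 mm thick, 128 mm high, level slippery round bar 10 mm thick along -x from the post, axis 112 mm above the table, with a dark stop collar (disc 38 mm across) clamped on it. Origin: foot of the post's axis. x points from tip to post, z up. The collar's front face is 20 to 50 mm before the post's axis, not measured; rigid: find it by feel
- hook_bar (a point): point on the bar's axis, 135 mm before the post's axis; axes as the stand's. A plate with its mid-thickness here is clear of the upturned tip and of plates already seated
- hook_tip (a point): highest point of the upturned tip, 13.5 mm above the bar's axis, 170 mm before the post's axis; the bar is straight to 163 mm before the post's axis, and the tip's foremost point is 175 mm before it
- large_spacer_tab (a point): centre of the large plate's grip tab (24 mm wide in y, 16 mm thick in x, 46 mm high), 23 mm above the plate's top edge, 101 mm above its underside, 4 mm before mid-thickness: back face 18 mm behind, front face 10 mm before it. Slot apex 35 mm and slot floor 72 mm below it. Hung on the bar it is 42 mm above the bar's axis. Axes: x to the plate's back, y along its width, z up
- medium_spacer_tab (a point): centre of the medium plate's grip tab (24 mm wide in y, 16 mm thick in x, 46 mm high), 23 mm above the plate's top edge, 93 mm above its underside, 4 mm before mid-thickness: back face 18 mm behind, front face 10 mm before it. Slot apex 35 mm and slot floor 72 mm below it. Hung on the bar it is 42 mm above the bar's axis. Axes: x to the plate's back, y along its width, z up
- small_spacer_tab (a point): centre of the small plate's grip tab (24 mm wide in y, 16 mm thick in x, 46 mm high), 23 mm above the plate's top edge, 85 mm above its underside, 4 mm before mid-thickness: back face 18 mm behind, front face 10 mm before it. Slot apex 35 mm and slot floor 72 mm below it. Hung on the bar it is 42 mm above the bar's axis. Axes: x to the plate's back, y along its width, z up
- large_spacer: large spacer plate: white plastic, 92 mm wide (y), 78 mm high, 28 mm thick (x), 140 to 280 g, standing on its lower edge. Origin: middle of the underside. A keyhole slot runs through along x: 18 mm wide, 37 mm high with an inverted-V (90 degree) roof. Front (-x) rim 10 mm high, 5 mm wide, along sides and bottom: the next smaller plate fits inside, 3 mm spare each side; seated, tabs are 28 mm apart in x
- medium_spacer: medium spacer plate: white plastic, 76 mm wide (y), 70 mm high, 28 mm thick (x), 105 to 210 g, standing on its lower edge. Origin: middle of the underside. A keyhole slot runs through along x: 18 mm wide, 37 mm high with an inverted-V (90 degree) roof. Front (-x) rim 10 mm high, 5 mm wide, along sides and bottom: the next smaller plate fits inside, 3 mm spare each side; seated, tabs are 28 mm apart in x
- small_spacer: small spacer plate: white plastic, 60 mm wide (y), 62 mm high, 28 mm thick (x), 75 to 155 g, standing on its lower edge. Origin: middle of the underside. A keyhole slot runs through along x: 18 mm wide, 37 mm high with an inverted-V (90 degree) roof. No rim
- stick_bundle_flat: bystander: flat bundle of wooden sticks, 53x118x12 mm; origin under its centre; leave alone
- stick_bundle_thick: bystander: thick bundle of wooden sticks, 35x117x17 mm; origin under its centre; leave alone
- mould_cup: bystander: grey steel lolly mould standing on its rim, 38x64x95 mm; origin under its centre; leave alone
- topping_tub: bystander: clear lidded tub, 89x129x60 mm; origin under its centre; leave alone
Mind the look-alikes: they are no part of the job. What is shaped like the small_spacer but pink is not meant.

How it is judged (in metres and radians):
On the way, in this order (a step that is already met when the one before it is completed fails the run):
1. the large plate hangs on the bar behind the upturned tip and is pressed back against the stop collar with at least 4 N (y of large_spacer_tab in the frame of hook_bar between -0.006 and 0.006 m and z of large_spacer_tab in the frame of hook_bar between 0.037 and 0.047 m and x of large_spacer_tab in the frame of hook_bar above -0.016 m and angle between large_spacer_tab's own z axis and vertical below 0.1 rad and angle between the x axis of large_spacer_tab and the x axis of drip_hook, either way round below 0.1 rad and x of stop_collar_c0 in the frame of large_spacer_tab below 0.025 m and contact force between large_spacer and stop_collar_c0 above 4 N), for 0.2 s.
2. the medium plate hangs on the bar, seated in the large plate's rim, and is pressed back against it with at least 4 N (y of large_spacer_tab in the frame of hook_bar between -0.006 and 0.006 m and z of large_spacer_tab in the frame of hook_bar between 0.037 and 0.047 m and x of each of large_spacer_tab, medium_spacer_tab in the frame of hook_bar above -0.016 m and angle between each of large_spacer_tab, medium_spacer_tab's own z axis and vertical below 0.1 rad and angle between the x axis of each of large_spacer_tab, medium_spacer_tab and the x axis of drip_hook, either way round below 0.1 rad and y of medium_spacer_tab in the frame of hook_bar between -0.006 and 0.006 m and z of medium_spacer_tab in the frame of hook_bar between 0.037 and 0.047 m and x of stop_collar_c0 in the frame of large_spacer_tab below 0.025 m and x of medium_spacer_tab in the frame of large_spacer_tab between -0.0305 and -0.0255 m and y of medium_spacer_tab in the frame of large_spacer_tab between -0.004 and 0.004 m and z of medium_spacer_tab in the frame of large_spacer_tab between -0.004 and 0.004 m and contact force between large_spacer and medium_spacer above 4 N), for 0.2 s.
3. the small plate hangs on the bar, seated in the medium plate's rim, and is pressed back against it with at least 4 N (all of step 2 and y of small_spacer_tab in the frame of hook_bar between -0.006 and 0.006 m and z of small_spacer_tab in the frame of hook_bar between 0.037 and 0.047 m and x of small_spacer_tab in the frame of hook_bar above -0.016 m and angle between small_spacer_tab's own z axis and vertical below 0.1 rad and angle between the x axis of small_spacer_tab and the x axis of drip_hook, either way round below 0.1 rad and x of small_spacer_tab in the frame of medium_spacer_tab between -0.0305 and -0.0255 m and y of small_spacer_tab in the frame of medium_spacer_tab between -0.004 and 0.004 m and z of small_spacer_tab in the frame of medium_spacer_tab between -0.004 and 0.004 m and contact force between medium_spacer and small_spacer above 4 N), for 0.2 s.
At the end, for the whole second after the job is handed in: All plates hang at rest behind the tip, upright and square within 0.1 rad, tabs within 6 mm sideways and 5 mm in height of the hung position; large within 3 mm of the collar, medium in its rim, small in the medium's rim: tab centres 25.5 to 30.5 mm apart along x, within 4 mm in y and z (y of large_spacer_tab in the frame of hook_bar between -0.006 and 0.006 m and z of large_spacer_tab in the frame of hook_bar between 0.037 and 0.047 m and x of each of large_spacer_tab, medium_spacer_tab, small_spacer_tab in the frame of hook_bar above -0.016 m and angle between each of large_spacer_tab, medium_spacer_tab, small_spacer_tab's own z axis and vertical below 0.1 rad and angle between the x axis of each of large_spacer_tab, medium_spacer_tab, small_spacer_tab and the x axis of drip_hook, either way round below 0.1 rad and y of medium_spacer_tab in the frame of hook_bar between -0.006 and 0.006 m and z of medium_spacer_tab in the frame of hook_bar between 0.037 and 0.047 m and y of small_spacer_tab in the frame of hook_bar between -0.006 and 0.006 m and z of small_spacer_tab in the frame of hook_bar between 0.037 and 0.047 m and x of stop_collar_c0 in the frame of large_spacer_tab below 0.025 m and x of medium_spacer_tab in the frame of large_spacer_tab between -0.0305 and -0.0255 m and y of medium_spacer_tab in the frame of large_spacer_tab between -0.004 and 0.004 m and z of medium_spacer_tab in the frame of large_spacer_tab between -0.004 and 0.004 m and x of small_spacer_tab in the frame of medium_spacer_tab between -0.0305 and -0.0255 m and y of small_spacer_tab in the frame of medium_spacer_tab between -0.004 and 0.004 m and z of small_spacer_tab in the frame of medium_spacer_tab between -0.004 and 0.004 m and linear speed of each of large_spacer, medium_spacer, small_spacer below 0.02 m/s); the robot touches nothing.
It fails at once if a plate is pressed against the stop collar or against another plate with more than 22 N (contact force between large_spacer and stop_collar_c0 above 22 N or contact force between large_spacer and medium_spacer above 22 N or contact force between any of medium_spacer, large_spacer and small_spacer above 22 N).
It fails at once if a plate bears on the hook with more than 45 N in all (contact force between any of large_spacer, medium_spacer, small_spacer and drip_hook above 45 N).
It fails at once if the robot itself presses on the hook stand with more than 22 N (contact force between any of the fingers, the arm and drip_hook above 22 N).
It fails at once if a stick bundle, the mould cup or the tub is moved more than 25 mm (distance of any of stick_bundle_flat, stick_bundle_thick, mould_cup, topping_tub from where it was at the start of the episode above 0.025 m).
It also fails if it takes over 72 s, if anything falls off the work surface, if the arm or the gripper's body presses on something with over 40 N, if the wrist force passes 120 N, or if a joint passes its speed limit or range.

ROBOT

A 7-joint arm with a two-finger parallel gripper is mounted at the origin on a cart in front of the work surface, level with it; the furniture and walls round the work are solid. World frame = base frame: x ahead of the robot, y to its left, z up, the work surface at z = 0. Lengths are in mm, angles in rad, forces in N, time in s.
With the tool pointing down it reaches from about 400 to 875 mm from the base axis. Payload 4.4 kg.
Tool frame: the origin (TCP) lies at the very end of the fingers, on their centre line; the grasp point (between the pads) lies 19 mm behind it; z points along the fingers, y is the line along which they close (so a half turn about z gives the same grasp; the last joint's range is limited). The gripper opens to 85 mm and grips with 20 to 120 N. Pads are 22 mm wide; open, the fingers measure 114 mm over their backs; the gripper's body (76 mm by 85 mm) begins 54 mm behind the grasp point. The pads swing forward as they close: fully open they stand 13 mm farther back than shut.
Start: joints at [-1.174, 0.628, 0.038, 1.517, -0.027, 0.996, -0.02], TCP at [290.176, 581.649, 231.313] pointing down, gripper open.
Joint ranges: [-3.06, 3.06], [-0.37, 2.12], [-1.25, 1.32], [0.18, 2.47], [-1.1, 4.24], [0.23, 1.98], [-2.94, 2.94]. Speed limits (rad/s): [2.57, 2.57, 3.14, 3.14, 3.14, 3.14, 3.14].

INTERFACE

Orientations are given as [roll, pitch, yaw] about the fixed x, y, z axes, in that order (R = Rz(yaw) Ry(pitch) Rx(roll)).
In Python, from cell import sensors, get_image, camera_params, order gives the robot as it stands.
- The arm moves only by the shell command python3 -m inch 'ROWS' [OPENING]. ROWS is JSON, a list that holds one entry, the list of rows, each a list of 4 numbers: the shift along the tool's x, y, z in cm, then the turn about the tool's z in degrees. A call has 1 to 8 rows; each row is the pose to reach, as a shift and turn from the pose commanded when the call began, along the tool's axes at that moment; what a row does not reach only later rows make up. A row lasts 1/12 s, in which the tool goes at most 41.7 mm and 7.16 degrees, less where a joint would pass 70% of its speed; a pose out of reach is approached as far as the arm can. A call with a gripper value outside its range is refused whole. OPENING is the finger opening in cm, from 0 to 8.54, set as the call begins (- or left out, the last holds). The fingers move at their own pace and stop on an object; the grip force is fixed at half the most. Time passes only in rows, so rows that repeat a pose let the fingers close. It gives the time, the measured TCP pose, the force, the opening and the grip force at its end, in the units of the state.
- sensors.read_state(): the state, without advancing time (a new reading comes with each control period).
- get_image(name): name is "scene" or "top" or "wrist"; returns the picture (480x640x3 uint8, blue, green, red); there is no depth.
- camera_params(name): a dict with "mtx" (3x3 intrinsics, pixels), "rvec" (rotation vector, rad) and "tvec" (3), from world to camera coordinates, as OpenCV has them. Camera axes: x right, y down, z forward; pixel columns grow to the right and rows downward; lengths in mm; the calibration is good to about 2 mm. A picture is of the moment at which its call begins: read the wrist's pose just before it. camera_params takes no time and is no camera call; for the wrist camera it gives the pose at the moment of the call.
- order.finish_job(): hands the job in; it is judged then, once.
The state is a dict: "clock": time; "qpos": joint angles; "qd": joint speeds; "tau": joint torques, N m; "eef_pos": TCP position; "tool_rot": TCP orientation; "force": force on the tool from outside, world axes, zero at the start; "torque": the same for the moment, N m; "width": finger opening in mm; "gripper_force": force on a finger pad.
Only numpy, scipy, OpenCV 4.12 (cv2) and the standard library are available. Lean on these libraries where they do the work, as an engineer would, in place of code of your own. Each camera call takes 0.05 s, during which the arm holds its last target. There are 200 camera calls.

## Working session

There is one attempt and no reset: what is moved stays moved. The work goes in short steps, Python scripts to look and compute and a shell command to move; the robot and the scene stay as the last step left them, time stands still between calls to the robot, and variables do not carry over. Pictures are saved under pics/ and viewed, at most 10 in all, crops included, and the job is handed in when it is done.

```bash
ls; mkdir -p pics
python3 - <<'E'
from cell import sensors,get_image,camera_params
import cv2,numpy as np
s=sensors.read_state();print({k:np.round(v,3).tolist() for k,v in s.items()})
a=get_image("scene");b=get_image("top")
cv2.imwrite("pics/scene.png",a);cv2.imwrite("pics/top.png",b)
for n in("scene","top"):
    p=camera_params(n);print(n,p)
E
```

```text
pics
{'clock': 0.0, 'qpos': [-1.174, 0.629, 0.038, 1.518, -0.027, 0.996, -0.02], 'qd': [-0.0, 0.001, 0.0, 0.0, 0.001, -0.0, -0.0], 'tau': [0.001, -56.339, 1.227, -19.345, 0.011, 0.011, -0.0], 'eef_pos': [289.88, 581.071, 230.413], 'tool_rot': [-3.14, -0.0, 2.679], 'force': [-0.806, -0.052, -0.102], 'torque': [-0.037, 0.051, -0.01], 'gripper_force': 0.0, 'width': 85.355}
scene {'mtx': array([[465.71949939,   0.        , 314.20908543],
       [  0.        , 465.71949939, 236.27301918],
       [  0.        ,   0.        ,   1.        ]]), 'rvec': array([ 2.21294323, -1.10174564,  0.42780438]), 'tvec': array([-348.24031183,  346.68715721,  999.31339297])}
top {'mtx': array([[460.98893688,   0.        , 326.49297154],
       [  0.        , 460.98893688, 239.3876659 ],
       [  0.        ,   0.        ,   1.        ]]), 'rvec': array([ 2.20138702, -2.15112967,  0.09245033]), 'tvec': array([ -48.55629123,  518.63382967, 1317.59221961])}
```

View pics/scene.png

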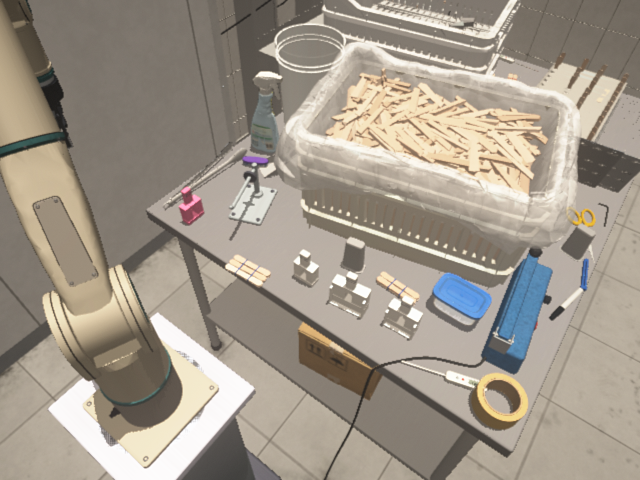

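View pics/top.png

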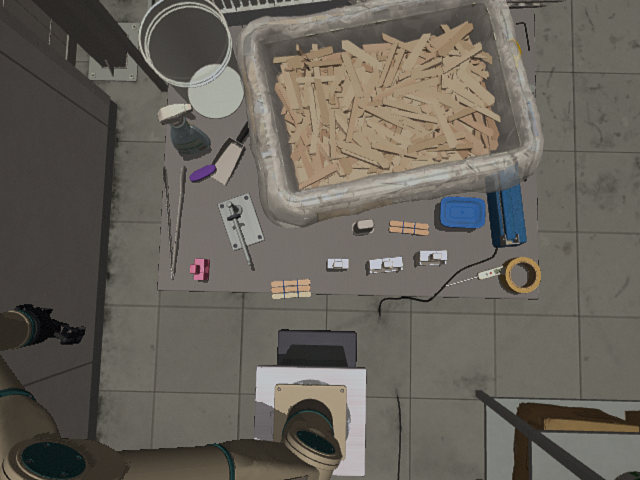

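The scene shows three white plates: small (306,267), large (350,292) and medium (403,313) in scene; in top they are at (338,264), (386,265) and (433,257). The pink look-alike is at scene (190,205), top (200,268), and is not meant because it isn't white. The hook stand is at top (237,215), with its bar's tip near (250,268). I'll confirm with an enlarged crop.

```bash
cat > h.py <<'E'
import cv2,numpy as np
from cell import sensors,get_image,camera_params
def cam(n):
    p=camera_params(n);R=cv2.Rodrigues(p["rvec"])[0];return p["mtx"],R,np.array(p["tvec"]).ravel()
def ray(c,uv):
    K,R,t=c;d=R.T@np.linalg.inv(K)@np.array([uv[0],uv[1],1.]);return -R.T@t,d/np.linalg.norm(d)
def onz(c,uv,z):
    o,d=ray(c,uv);return o+d*(z-o[2])/d[2]
def tri(c1,p1,c2,p2):
    o1,d1=ray(c1,p1);o2,d2=ray(c2,p2)
    A=np.stack([d1,-d2],1);s=np.linalg.lstsq(A,o2-o1,rcond=None)[0]
    a=o1+s[0]*d1;b=o2+s[1]*d2;return (a+b)/2,np.linalg.norm(a-b)
def proj(c,P):
    K,R,t=c;q=K@(R@np.asarray(P,float)+t);return q[:2]/q[2]
E
python3 - <<'E'
from h import *
a=cv2.imread("pics/scene.png");b=cv2.imread("pics/top.png")
c1=cv2.resize(a[230:345,285:435],None,fx=2.6,fy=2.6,interpolation=cv2.INTER_CUBIC)
c2=cv2.resize(b[185:300,180:450],None,fx=2.96,fy=2.6,interpolation=cv2.INTER_CUBIC)[:, :]
c2=cv2.resize(b[185:300,185:450],(799,int(115*799/265)),interpolation=cv2.INTER_CUBIC)
c3=cv2.resize(a[155:235,170:290],None,fx=2.9,fy=2.9,interpolation=cv2.INTER_CUBIC)
W=np.zeros((600,800,3),np.uint8);c1=cv2.resize(c1,(320,245));c3=cv2.resize(c3,(360,240))
W[:346,:799]=c2[:346];W[350:595,:320]=c1;W[350:590,330:690]=c3
cv2.imwrite("pics/crop.png",W)
t=cam("top")
for n,p,z in[("small",(338,264),108),("large",(386,265),124),("med",(433,257),116),("post",(236,207),128),("tip",(250,268),125)]: print(n,onz(t,p,z))
E
```

```text
small [446.03460935 -69.49069325 108.        ]
large [ 445.78775949 -197.41958095  124.        ]
med [ 470.51145112 -324.74867709  116.        ]
post [592.38994994 208.88073849 128.        ]
tip [429.36913459 165.5304769  125.        ]
```

View pics/crop.png

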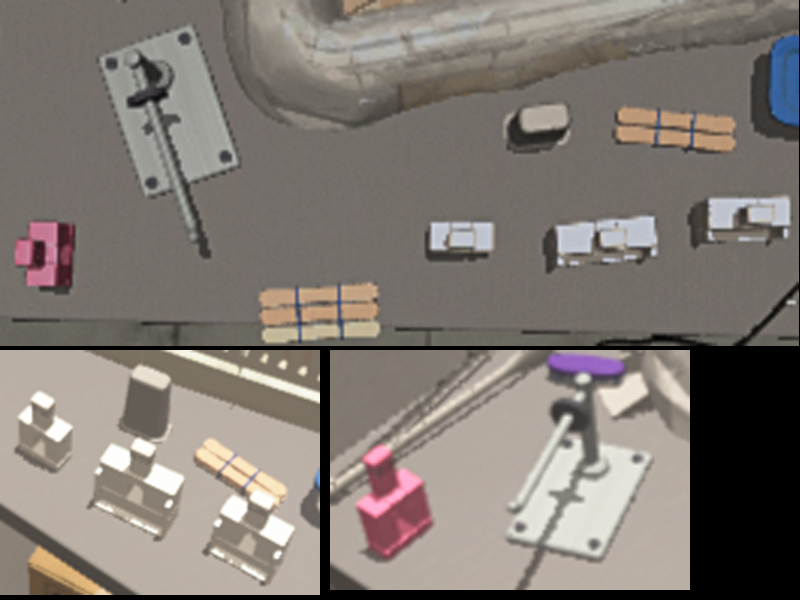

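The crop confirms it: small (460,238), large (605,240) and medium (750,215) in the composite are the white ones, rims facing the robot. The pink block at (45,255) stays put. Next I move over the hook and turn the tool to match it.

```bash
python3 -m inch '[[[-4,-3.6,-0.9,-5],[-8,-7.2,-1.8,-10],[-12,-10.8,-2.7,-15],[-16,-14.4,-3.6,-20],[-20,-18,-4.5,-25],[-24,-21.6,-5.4,-30],[-28,-25.2,-6.3,-35],[-31,-28,-7,-40]]]'
python3 -m inch '[[[0,0,0,0],[0,0,0,0]]]'
python3 - <<'E'
from h import *
s=sensors.read_state();print(s["clock"],s["eef_pos"],s["tool_rot"],s["qpos"])
cv2.imwrite("pics/w1.png",get_image("wrist"))
c=cam("wrist");print(-c[1].T@c[2],c[1][2])
E
```

```text
clock: 0.77
eef_pos: [410.6, 273.5, 286.4]
tool_rot: [-3.141, -0.0, -2.902]
force: [1.3, -0.4, 0.5]
width: 85.1
gripper_force: 0.0
clock: 0.93
eef_pos: [411.9, 272.7, 286.6]
tool_rot: [-3.141, 0.001, -2.913]
force: [-1.2, 1.7, 0.2]
width: 85.6
gripper_force: 0.0
0.9333 [411.91890328 272.69800713 286.63261315] [-3.14098461e+00  5.84937296e-04 -2.91345122e+00] [-0.55358827  0.34054498 -0.11954512  1.86595878  0.05042091  0.93767233
  1.10277172]
[343.85511492 259.53335367 429.3006667 ] [ 0.26320198  0.06269369 -0.96270152]
```

View pics/w1.png

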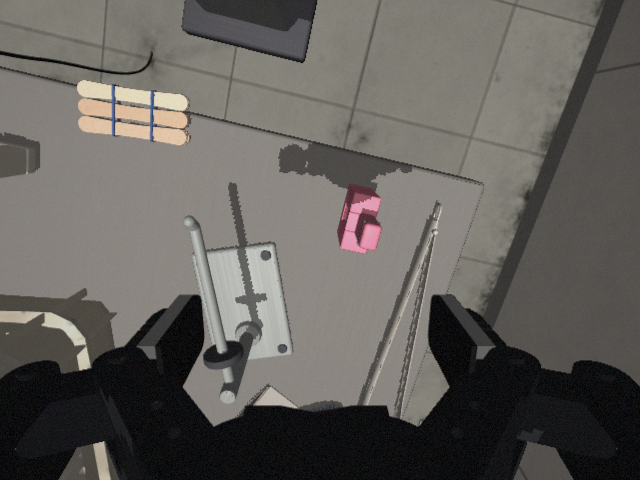

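The wrist view shows the hook tip near (191,222), the collar at (223,354), the post top at (228,397), the pink block at (360,220) and the stick bundle at (133,112). I'll take a second view 110 mm to the right so I can triangulate.

```bash
python3 - <<'E'
import pickle
from h import *
pickle.dump(cam("wrist"),open("w1.pkl","wb"))
E
python3 -m inch '[[[0.6,-2.5,0,0],[1.2,-5,0,0],[1.8,-8,0,0],[2.5,-11,0,0],[2.5,-11,0,0],[2.5,-11,0,0]]]'
python3 - <<'E'
import pickle
from h import *
s=sensors.read_state();print(s["clock"],s["eef_pos"],s["tool_rot"])
c2=cam("wrist");cv2.imwrite("pics/w2.png",get_image("wrist"))
pickle.dump(c2,open("w2.pkl","wb"));c1=pickle.load(open("w1.pkl","rb"))
a=cv2.imread("pics/w1.png");b=cv2.imread("pics/w2.png")
# predicted location of features in view 2
for n,p,z in[("tip",(191,222),125),("collar",(223,354),112),("post",(228,397),128),("base",(266,255),10)]:
    P=onz(c1,p,z);print(n,P,proj(c2,P))
W=np.concatenate([cv2.resize(a[200:420,170:300],None,fx=2.7,fy=2.7),np.zeros((594,8,3),np.uint8),cv2.resize(b[200:420,300:460],None,fx=2.7,fy=2.7)],1)
cv2.imwrite("pics/w12.png",W);print(W.shape)
E
```

```text
clock: 1.48
eef_pos: [411.3, 163.3, 286.1]
tool_rot: [3.141, -0.001, -2.907]
force: [0.8, 1.4, -0.2]
width: 85.3
gripper_force: 0.0
1.4833 [411.30367144 163.27698421 286.10006374] [ 3.14126967e+00 -5.82467414e-04 -2.90696406e+00]
tip [440.17657544 176.62418688 125.        ] [322.61083979 251.25946493]
collar [565.95764136 221.44789025 112.        ] [336.37218211 377.13742632]
post [599.11794704 235.58348809 128.        ] [342.99462621 419.75468165]
base [495.75408832 236.11386712  10.        ] [358.52642997 275.51956769]
(594, 791, 3)
```

View pics/w2.png

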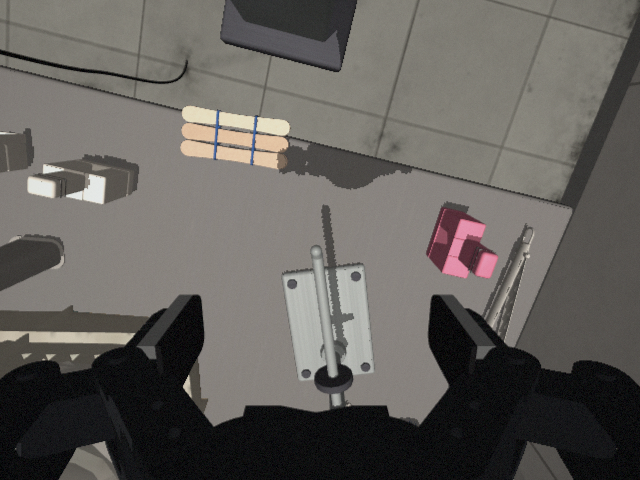

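View 2 shows the hook tip at (316,251), collar (333,378), base screws (355,276), (292,284), (306,374) and (365,367), and the small plate's tab at (45,186). View 1 was taken while the arm was still moving, so I'll take two settled views.

```bash
cat > shot.py <<'E'
import sys,pickle
from h import *
n=sys.argv[1];s=sensors.read_state();c=cam("wrist");cv2.imwrite(f"pics/{n}.png",get_image("wrist"));pickle.dump(c,open(n+".pkl","wb"))
print(s["clock"],np.round(s["eef_pos"],1),np.round(s["tool_rot"],4),np.abs(s["qd"]).max().round(3))
E
python3 -m inch '[[[0,0,0,0],[0,0,0,0]]]' >/dev/null; python3 shot.py a
python3 -m inch '[[[0.4,-2.5,0,0],[0.8,-5,0,0],[1.3,-8,0,0],[1.5,-11,0,0],[1.5,-11,0,0],[1.5,-11,0,0],[1.5,-11,0,0],[1.5,-11,0,0]]]' >/dev/null; python3 shot.py b
python3 - <<'E'
import pickle
from h import *
ca,cb=[pickle.load(open(k+".pkl","rb")) for k in "ab"]
for n,p,z in[("tip",(316,251),125),("screw",(355,276),10)]: print(n,proj(cb,onz(ca,p,z)))
a=cv2.imread("pics/a.png");b=cv2.imread("pics/b.png")
W=np.zeros((600,800,3),np.uint8)
W[:380,:240]=cv2.resize(a[230:420,270:390],None,fx=2,fy=2)
W[:380,250:490]=cv2.resize(b[230:420,390:510],None,fx=2,fy=2)
W[400:600,0:640]=b[100:300,0:640]
cv2.imwrite("pics/ab.png",W)
E
```

```text
1.7 [411.5 164.9 286.2] [ 3.1408e+00 -1.0000e-04 -2.9029e+00] 0.005
2.4167 [422.8  54.  286.3] [ 3.1409e+00  1.0000e-04 -2.9036e+00] 0.004
tip [445.19783518 267.91332536]
screw [447.012203   287.81858634]
```

View pics/ab.png

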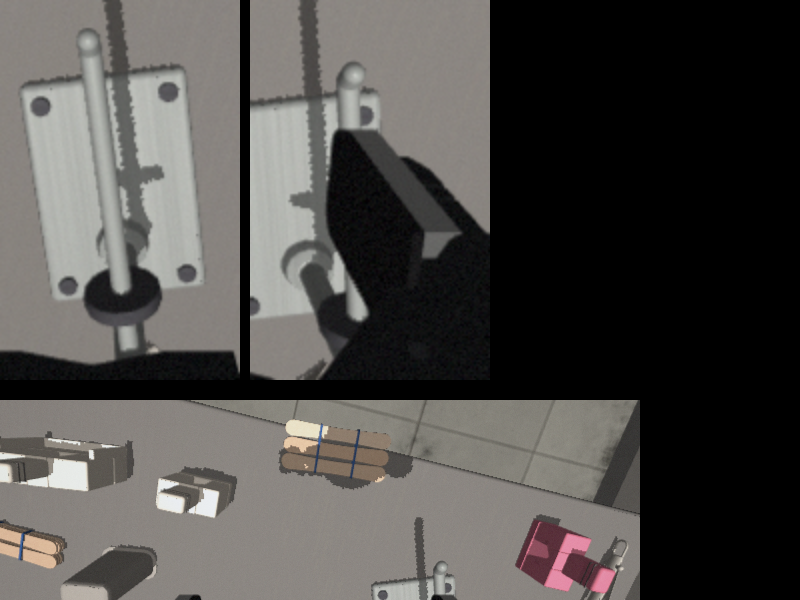

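Run:
```python
import pickle
from h import *
ca,cb=[pickle.load(open(k+".pkl","rb")) for k in "ab"]
print("tip",tri(ca,(314,251),cb,(441.5,268)));print("screw",tri(ca,(354,276),cb,(448.5,288)))
S=[onz(ca,p,10) for p in[(290,283),(354,276),(363.5,366.5),(304,373)]]
print(np.round(S,1)); e=(S[3]-S[0]+S[2]-S[1]);print("yaw base",np.degrees(np.arctan2(e[1],e[0])),"centre",np.mean(S,0))
# bar edges in a by subpixel gradient per row
g=cv2.cvtColor(cv2.imread("pics/a.png"),cv2.COLOR_BGR2GRAY).astype(float)
pts=[]
for v in range(256,360,4):
    u0=314+(331-314)*(v-251)/(362-251); r=g[v-1:v+2].mean(0); d=np.abs(np.gradient(r))
    L=np.arange(int(u0-9),int(u0-2));R=np.arange(int(u0+3),int(u0+10))
    l=(L*d[L]**2).sum()/(d[L]**2).sum();rr=(R*d[R]**2).sum()/(d[R]**2).sum();pts.append(((l+rr)/2,v,rr-l))
pts=np.array(pts);k=np.polyfit(pts[:,1],pts[:,0],1);print("width",pts[:,2].round(1).tolist(),"res",(pts[:,0]-np.polyval(k,pts[:,1])).round(1).tolist())
A=onz(ca,(np.polyval(k,270),270),112);B=onz(ca,(np.polyval(k,355),355),112)
d=B-A;print("bar",A,B,"yaw",np.degrees(np.arctan2(d[1],d[0])))
for p in[(314,251)]: print(onz(ca,p,120))
n=np.array([-d[1],d[0]])/np.hypot(d[0],d[1]); print("line y at x=440", A[1]+(440-A[0])*d[1]/d[0])
# plates' mask, top view & b
for nm in("b","top"):
    im=cv2.imread(f"pics/{nm}.png");hsv=cv2.cvtColor(im,cv2.COLOR_BGR2HSV)
    m=((hsv[...,2]>200)&(hsv[...,1]<30)).astype(np.uint8)
    n_,l,st,ce=cv2.connectedComponentsWithStats(m)
    print(nm,[(st[i].tolist()) for i in range(1,n_) if st[i,4]>100])
```

```text
tip (array([443.34457026, 171.69894563, 120.9596551 ]), np.float64(0.26752143850198207))
screw (array([493.57632721, 231.02298256,  21.02489715]), np.float64(0.16045984036555277))
[[524.4 161.6  10. ]
 [497.7 233.3  10. ]
 [613.9 277.6  10. ]
 [641.2 206.2  10. ]]
yaw base 20.883387023845938 centre [569.28594839 219.63334459  10.        ]
width [11.0, 9.0, 8.7, 10.0, 12.0, 12.0, 12.0, 12.7, 11.8, 12.8, 11.6, 12.2, 11.9, 12.3, 11.5, 9.6, 9.2, 12.0, 12.2, 12.1, 12.4, 9.9, 11.2, 10.0, 11.1, 12.5] res [-0.5, -0.1, -0.8, -0.7, 0.6, -0.0, 0.1, 0.7, 0.3, 0.6, -0.0, 0.4, 0.4, 0.4, 0.2, -1.0, -0.9, 0.4, 0.5, 0.5, 0.7, -0.5, -0.5, -1.3, -0.9, 1.3]
bar [462.72379505 179.27088409 112.        ] [544.14269955 210.44563814 112.        ] yaw 20.951508886931723
[443.51136694 171.75411465 120.        ]
line y at x=440 170.57009492754972
b [[21, 159, 67, 32, 1180], [0, 164, 11, 19, 164], [156, 179, 28, 34, 569], [189, 188, 30, 30, 490], [231, 346, 21, 11, 174], [254, 346, 26, 20, 250]]
top []
```

The hook is consistent: yaw 20.9° from both the base and the bar, ball tip at z≈121 against 120.5 expected. Next I look at the plates from above.

```bash
python3 -m inch '[[[0.8,-4,0,0],[1.6,-8,0,2],[2.4,-12,0,4],[3.2,-16,0,6],[4,-19.5,0,7],[4.5,-21.5,0,7],[4.5,-21.5,0,7],[4.5,-21.5,0,7]]]'; python3 -m inch '[[[0,0,0,0],[0,0,0,0]]]' >/dev/null;python3 shot.py c
python3 -m inch '[[[-1,-2,0,0],[-2,-4,0,0],[-2.5,-5,0,0],[-2.5,-5,0,0],[-2.5,-5,0,0],[-2.5,-5,0,0],[-2.5,-5,0,0]]]' >/dev/null;python3 shot.py d
python3 - <<'E'
from h import *
a=cv2.imread("pics/c.png");b=cv2.imread("pics/d.png")
cv2.imwrite("pics/cd.png",np.concatenate([cv2.resize(a[50:280],(800,288)),cv2.resize(b[50:290],(800,300))]))
E
```

```text
clock: 3.13
eef_pos: [429.4, -167.1, 286.1]
tool_rot: [3.141, -0.0, -3.029]
force: [-0.2, 0.1, -0.4]
width: 85.5
gripper_force: 0.0
3.3 [ 429.5 -165.1  286.2] [ 3.1406e+00 -1.0000e-04 -3.0249e+00] 0.004
3.9333 [ 459.1 -212.6  286.2] [ 3.1405e+00 -6.0000e-04 -3.0271e+00] 0.005
```

View pics/cd.png

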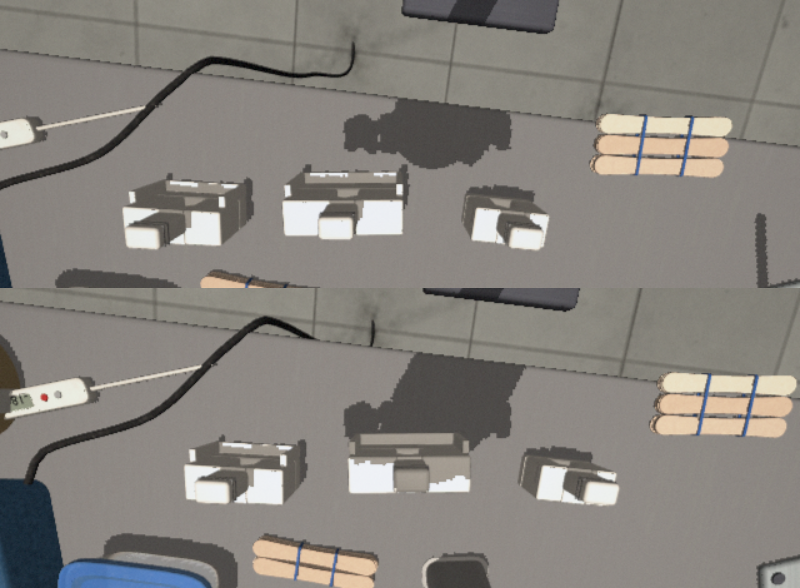

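Run:
```python
import pickle
from h import *
ca,cb=[pickle.load(open(k+".pkl","rb")) for k in "cd"]
T={}
Z={"large":(124,78,92),"medium":(116,70,76),"small":(108,62,60)}
seed={"large":((338,228),(411,480)),"medium":((144,238),(213,491)),"small":((526,239),(600,494))}
R={}
for n,(p,q) in seed.items():
    uv=[]
    for nm,s,o in(("c",p,0),("d",q,288)):
        im=cv2.imread(f"pics/{nm}.png");u,v=int(s[0]/1.25),int((s[1]-o)/1.25+50)
        ref=im[v-1:v+2,u-1:u+2].reshape(-1,3).mean(0)
        m=np.zeros((482,642),np.uint8)
        cv2.floodFill(im.copy(),m,(u,v),0,(7,7,7),(7,7,7),4|cv2.FLOODFILL_MASK_ONLY|cv2.FLOODFILL_FIXED_RANGE|(1<<8))
        m=m[1:-1,1:-1];x,y,w,h=cv2.boundingRect(m)
        ct=max(cv2.findContours(m,0,2)[0],key=cv2.contourArea);r=cv2.minAreaRect(ct)
        print(n,nm,ref.round(),(x,y,w,h),int(m.sum()),np.round(r[0],1),np.round(r[1],1),round(r[2],1))
        uv.append(r[0])
    print("  tri",tri(ca,uv[0],cb,uv[1]),"onz",onz(ca,uv[0],Z[n][0]).round(1),onz(cb,uv[1],Z[n][0]).round(1))
```

```text
large c [243. 239. 236.] (257, 226, 23, 13) 280 [268. 232.] [12. 22.] 90.0
large d [144. 154. 162.] (317, 197, 25, 14) 289 [329.  203.5] [24. 13.] -0.0
  tri (array([ 448.34104709, -202.3836344 ,  124.90673075]), np.float64(0.32606135152216076)) onz [ 448.7 -202.4  124. ] [ 448.4 -202.4  124. ]
medium c [235. 238. 235.] (101, 234, 24, 14) 274 [112.5 240.2] [23.9 12. ] 4.8
medium d [242. 241. 238.] (157, 207, 24, 14) 274 [168.5 213.5] [23.6 12.2] 3.6
  tri (array([ 473.91627463, -335.50210226,  116.08452018]), np.float64(0.027833384496765232)) onz [ 474.  -335.5  116. ] [ 473.9 -335.5  116. ]
small c [239. 239. 236.] (410, 234, 23, 14) 255 [420.9 240.8] [21.5 11.9] 5.7
small d [239. 240. 238.] (470, 207, 24, 15) 264 [481.4 214.4] [22.1 12.7] 7.1
  tri (array([445.71522   , -68.84792932, 107.70576516]), np.float64(0.17765297132818636)) onz [445.6 -69.  108. ] [445.7 -68.9 108. ]
```

Triangulated tab tops: large z 124.9, medium 116.1, small 107.7, matching 124/116/108. Next I work out the plate yaws and the move to the large tab.

```bash
cat > go.py <<'E'
import sys
from h import *
def main(x,y,z,yawdeg):
    s=sensors.read_state();p=s["eef_pos"];w=s["tool_rot"][2]
    d=np.array([x,y,z])-p
    X=np.array([np.cos(w),np.sin(w)]);Y=np.array([np.sin(w),-np.cos(w)])
    t=(np.degrees(w)-yawdeg-180+180)%360-180
    print("clock %.2f tool cm %.2f %.2f %.2f turn %.1f | F %s tau %s w %.1f gf %.0f"%(s["clock"],d[:2]@X/10,d[:2]@Y/10,-d[2]/10,t,np.round(s["force"],1),np.round(s["torque"],2),s["width"],s["gripper_force"]),"pos",np.round(p,1),"yaw",round(np.degrees(w)%360-180,2),"rp",np.round(s["tool_rot"][:2],3))
if __name__=="__main__":main(*map(float,sys.argv[1:]))
E
python3 - <<'E'
import pickle
from h import *
c=pickle.load(open("d.pkl","rb"))
for n,ce,a,z in[("large",(329,203.5),0,124),("medium",(168.5,213.5),4.,116),("small",(481.4,214.4),7.1,108)]:
    v=10*np.array([np.cos(np.radians(a)),np.sin(np.radians(a))]);d=onz(c,np.array(ce)+v,z)-onz(c,np.array(ce)-v,z)
    print(n,np.degrees(np.arctan2(-d[0],d[1])))
E
python3 go.py 448.4 -202.4 84 6.5
```

```text
large 6.5961582932539
medium 2.4728392075308943
small -0.5587738343542238
clock 3.98 tool cm 0.96 1.16 20.24 turn 0.1 | F [ 0.5 -0.3  0. ] tau [0.03 0.05 0.02] w 85.0 gf 0 pos [ 459.2 -212.8  286.4] yaw 6.55 rp [ 3.141 -0.   ]
```

```bash
python3 -m inch '[[[0.3,0.4,4,0],[0.6,0.8,8,0],[1,1.2,12,0],[1,1.2,15.5,0],[1,1.2,18,0],[1,1.2,19.5,0],[1,1.2,20.2,0],[1,1.2,20.2,0]]]'
python3 go.py 448.4 -202.4 84 6.5
```

```text
clock: 4.65
eef_pos: [447.5, -202.5, 83.2]
tool_rot: [3.14, -0.002, -3.028]
force: [0.2, 0.4, 0.6]
width: 85.7
gripper_force: 0.0
clock 4.65 tool cm -0.09 -0.00 -0.08 turn 0.0 | F [0.2 0.4 0.6] tau [ 0.03 -0.03  0.02] w 85.7 gf 0 pos [ 447.5 -202.5   83.2] yaw 6.51 rp [ 3.14e+00 -2.00e-03]
```

```bash
python3 -m inch '[[[0,0,0,0],[0,0,0,0],[0,0,0,0],[0,0,0,0],[0,0,0,0],[0,0,0,0],[0,0,0,0],[0,0,0,0]]]' 1.5
python3 -m inch '[[[0,0,-0.5,0],[0,0,-1.5,0],[0,0,-3,0],[0,0,-5,0],[0,0,-8,0],[0,0,-11,0],[0,0,-12,0],[0,0,-12,0]]]'
python3 go.py 448.4 -202.4 204 6.5
```

```text
clock: 5.32
eef_pos: [448.8, -203.2, 85.1]
tool_rot: [-3.141, 0.001, -3.028]
force: [-0.8, 1.3, 6.3]
width: 23.5
gripper_force: 58.8
clock: 5.98
eef_pos: [450.0, -204.0, 207.6]
tool_rot: [-3.139, 0.006, -3.029]
force: [-0.2, -0.1, -2.0]
width: 23.4
gripper_force: 59.3
clock 5.98 tool cm 0.14 0.18 0.36 turn -0.0 | F [-0.2 -0.1 -2. ] tau [-0.07 -0.   -0.08] w 23.4 gf 59 pos [ 450.  -204.   207.6] yaw 6.47 rp [-3.139  0.006]
```

Gripped at width 23.4 with about 2 N of load, which fits the large plate. I carry it to just before the tip.

```bash
python3 -m inch '[[[0.1,2,0,-1],[0.2,5.5,0,-3],[0.3,9,0,-5],[0.4,12.5,0,-7],[0.6,16,0,-9],[0.7,19.5,0,-11],[0.8,23,0,-13],[0.8,25.5,0,-14]]]' >/dev/null
python3 go.py 399 154.5 207 20.9
```

```text
clock 6.65 tool cm -2.63 9.96 -0.34 turn -0.2 | F [-0.   0.  -2.9] tau [ 0.03 -0.06 -0.04] w 23.7 gf 60 pos [409.6  52.  203.6] yaw 20.72 rp [ 3.14e+00 -2.00e-03]
```

```bash
python3 -m inch '[[[0,0,0,0]]]' >/dev/null;python3 go.py 399 154.5 207 20.9; python3 go.py 399 154.5 155 20.9
```

```text
clock 6.73 tool cm -2.55 9.70 -0.34 turn 0.1 | F [ 0.1 -0.9 -2.8] tau [-0.04 -0.01  0.  ] w 23.5 gf 60 pos [410.   54.8 203.6] yaw 21.02 rp [ 3.138e+00 -1.000e-03]
clock 6.73 tool cm -2.55 9.70 4.86 turn 0.1 | F [ 0.1 -0.9 -2.8] tau [-0.04 -0.01  0.  ] w 23.5 gf 60 pos [410.   54.8 203.6] yaw 21.02 rp [ 3.138e+00 -1.000e-03]
```

```bash
python3 -m inch '[[[-0.2,3,0.5,0],[-0.6,6,1.5,0],[-1.3,8.5,2.8,0],[-2,9.7,4,0],[-2.5,9.7,4.8,0],[-2.5,9.7,4.8,0],[-2.5,9.7,4.8,0],[-2.5,9.7,4.8,0]]]' >/dev/null
python3 go.py 399 154.5 155 20.9; python3 shot.py e
python3 - <<'E'
from h import *
a=get_image("scene");b=cv2.imread("pics/e.png")
print(proj(cam("scene"),(443,172,121)),proj(cam("wrist"),(443,172,121)))
cv2.imwrite("pics/scene2.png",a)
cv2.imwrite("pics/e2.png",np.concatenate([cv2.resize(a[130:250,170:290],(400,400)),cv2.resize(b,(400,300))[:300].repeat(1,0) if 0 else cv2.copyMakeBorder(cv2.resize(b[150:400,200:450],(400,400)),0,0,0,0,0)],1))
E
```

```text
clock 7.40 tool cm -0.06 0.75 0.14 turn -0.6 | F [ 0.4  0.7 -1.9] tau [-0.04  0.02 -0.04] w 23.2 gf 60 pos [401.  147.3 156.4] yaw 20.35 rp [-3.141e+00 -1.000e-03]
7.4 [401.  147.3 156.4] [-3.1409e+00 -1.0000e-03 -2.7864e+00] 0.013
[229.882345   206.68057019] [330.40082397 352.95646265]
```

View pics/e2.png

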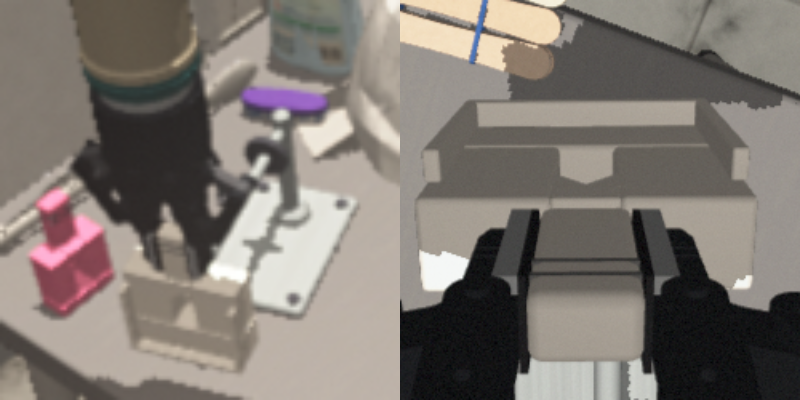

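The scene crop shows the plate standing before the tip and the pink block untouched. The wrist crop shows the tab between the pads and the bar about 10 px right of the tab's middle, which agrees with the 7.5 mm still to go. I correct that and cross-check the tab's offset from the TCP.

```bash
python3 -m inch '[[[0,0.4,0.1,-0.3],[0,0.75,0.1,-0.6],[0,0.75,0.1,-0.6],[0,0.75,0.1,-0.6],[0,0.75,0.1,-0.6]]]' >/dev/null
python3 go.py 399 154.5 155 20.9; python3 shot.py f
python3 - <<'E'
from h import *
import pickle
c=pickle.load(open("e.pkl","rb"));P=onz(c,(316,353),156.4+39);print("tab top in e",P, "tcp 401 147.3")
# bar in f: row profile below the tab
g=cv2.cvtColor(cv2.imread("pics/f.png"),cv2.COLOR_BGR2GRAY).astype(int)
for v in(386,392,398): print(g[v,270:366:2].tolist())
c=pickle.load(open("f.pkl","rb"));d=np.array([.9342,.3567])
for s in(-60,-50,-40): print(s,proj(c,[602.2+s*d[0],232.4+s*d[1],112]))
E
```

```text
clock 7.92 tool cm 0.01 -0.15 0.04 turn 0.2 | F [ 0.9  0.2 -2.2] tau [0.01 0.02 0.02] w 23.7 gf 60 pos [398.5 156.  155.4] yaw 21.09 rp [3.142 0.   ]
7.9167 [398.5 156.  155.4] [ 3.1416e+00  2.0000e-04 -2.7734e+00] 0.003
tab top in e [399.9092185  147.42596999 195.4       ] tcp 401 147.3
[25, 90, 196, 200, 200, 199, 194, 194, 197, 194, 192, 197, 199, 198, 195, 196, 203, 128, 164, 188, 197, 199, 189, 179, 158, 117, 109, 109, 112, 112, 174, 206, 203, 201, 200, 200, 204, 198, 195, 196, 193, 195, 195, 200, 199, 51, 17, 21]
[17, 187, 197, 198, 200, 201, 194, 195, 200, 195, 192, 195, 194, 200, 195, 193, 202, 129, 167, 188, 194, 197, 191, 176, 153, 110, 107, 109, 113, 111, 190, 206, 207, 203, 202, 198, 202, 197, 193, 196, 198, 194, 198, 199, 200, 133, 24, 11]
[23, 184, 194, 198, 200, 201, 192, 192, 198, 195, 191, 196, 191, 199, 195, 194, 203, 130, 164, 188, 195, 198, 189, 179, 155, 104, 107, 112, 114, 109, 133, 196, 206, 203, 199, 199, 204, 197, 195, 196, 195, 196, 193, 199, 201, 105, 22, 19]
-60 [312.06691466 498.31525366]
-50 [312.04114319 510.38051431]
-40 [312.01593882 522.18027548]
```

Everything agrees (bar predicted at 312, seen at 311.5). Threading over the tip.

```bash
python3 -m inch '[[[-0.5,-0.15,0,0.2],[-1.2,-0.15,0,0.2],[-2,-0.15,0,0.2],[-2.8,-0.15,0,0.2],[-3.6,-0.15,0,0.2],[-3.6,-0.15,0,0.2]]]'
python3 go.py 472.4 182.8 155 20.9
```

```text
clock: 8.47
eef_pos: [435.3, 168.6, 155.4]
tool_rot: [3.141, 0.003, -2.777]
force: [0.2, 1.0, -2.8]
width: 23.3
gripper_force: 60.3
clock 8.47 tool cm -3.98 0.01 0.04 turn -0.0 | F [ 0.2  1.  -2.8] tau [-0.02 -0.06  0.05] w 23.3 gf 60 pos [435.3 168.6 155.4] yaw 20.88 rp [3.141e+00 3.000e-03]
```

```bash
python3 -m inch '[[[-0.8,0,0,0],[-1.6,0,0,0],[-2.4,0,0,0],[-3.2,0,0,0],[-4.1,0,0,0],[-4.1,0,0,0],[-4.1,0,0,0]]]'
python3 go.py 472.4 182.8 138 20.9
```

```text
clock: 9.05
eef_pos: [471.3, 182.2, 155.2]
tool_rot: [-3.142, -0.0, -2.777]
force: [-0.9, -0.2, -2.6]
width: 23.5
gripper_force: 60.3
clock 9.05 tool cm -0.13 0.02 1.72 turn -0.0 | F [-0.9 -0.2 -2.6] tau [-0.02  0.09 -0.02] w 23.5 gf 60 pos [471.3 182.2 155.2] yaw 20.88 rp [-3.142 -0.   ]
```

Through cleanly. Lowering until it rests on the bar.

```bash
python3 -m inch '[[[-0.1,0,0.5,0],[-0.1,0,1,0],[-0.1,0,1.3,0],[-0.1,0,1.45,0],[-0.1,0,1.45,0]]]'
python3 -m inch '[[[0,0,0.1,0],[0,0,0.1,0]]]'
python3 -m inch '[[[0,0,0.1,0],[0,0,0.1,0]]]'
python3 -m inch '[[[0,0,0.1,0],[0,0,0.1,0]]]'
```

```text
clock: 9.47
eef_pos: [471.2, 182.2, 140.2]
tool_rot: [-3.142, -0.001, -2.777]
force: [-0.6, 0.0, -2.8]
width: 23.2
gripper_force: 60.3
clock: 9.63
eef_pos: [471.8, 182.4, 139.8]
tool_rot: [3.142, -0.0, -2.777]
force: [0.7, -0.3, -2.5]
width: 23.3
gripper_force: 60.3
clock: 9.8
eef_pos: [471.9, 182.4, 138.8]
tool_rot: [-3.142, 0.0, -2.777]
force: [0.0, -0.2, -3.2]
width: 23.1
gripper_force: 60.3
clock: 9.97
eef_pos: [472.4, 182.0, 138.1]
tool_rot: [-3.141, 0.001, -2.778]
force: [0.8, -1.7, -0.5]
width: 23.8
gripper_force: 60.9
```

```bash
python3 -m inch '[[[0,0,0.05,0],[0,0,0.05,0]]]'
python3 -m inch '[[[-0.7,0,0,0],[-1.5,0,0,0],[-2.3,0,0,0],[-3.1,0,0,0],[-3.9,0,0,0],[-4.7,0,0,0],[-5.5,0,0,0],[-6,0,0,0]]]'
python3 -m inch '[[[0,0,0,0],[0,0,0,0]]]'
```

```text
clock: 10.13
eef_pos: [472.4, 182.0, 138.0]
tool_rot: [-3.141, 0.001, -2.778]
force: [-0.7, -1.8, 5.9]
width: 23.3
gripper_force: 61.6
clock: 10.8
eef_pos: [528.0, 203.1, 138.0]
tool_rot: [-3.141, -0.001, -2.778]
force: [-3.4, -2.8, 7.7]
width: 23.4
gripper_force: 61.6
clock: 10.97
eef_pos: [529.1, 203.5, 138.0]
tool_rot: [-3.141, 0.002, -2.778]
force: [0.6, -1.2, 4.8]
width: 23.3
gripper_force: 61.3
```

```bash
cat > ok.py <<'E'
# exit 0 while the push along the hook is still small
import sys
from h import *
s=sensors.read_state();f=s["force"]@np.array([.9342,.3567,0]);p=s["eef_pos"]
print("push %.1f s %.1f Fz %.1f"%(-f,(p[:2]-np.array([602.2,232.4]))@np.array([.9342,.3567]),s["force"][2]))
sys.exit(-f>float(sys.argv[1]))
E
python3 - <<'E'
import pickle
from h import *
c=pickle.load(open("a.pkl","rb"))
for v in (362,375,376): 
    P=onz(c,(331.5,v),116);print(v,(P[:2]-[602.2,232.4])@np.array([.9342,.3567]))
P=onz(c,(331,392-0),131)
print(proj(c,[602.2-50*.9342,232.4-50*.3567,112]),proj(c,[602.2-30*.9342,232.4-30*.3567,112]))
E
python3 ok.py 3
python3 -m inch '[[[-0.2,0,0,0],[-0.2,0,0,0]]]' >/dev/null; python3 ok.py 3.5 && python3 -m inch '[[[-0.2,0,0,0],[-0.2,0,0,0]]]'>/dev/null; python3 ok.py 3.5 && python3 -m inch '[[[-0.2,0,0,0],[-0.2,0,0,0]]]' >/dev/null; python3 ok.py 3.5
```

```text
362 -56.832659392816616
375 -42.64816484946812
376 -41.54440253757993
[329.79629255 365.93253364] [332.15048864 383.58869438]
push -0.2 s -78.6 Fz 4.8
push 2.6 s -78.1 Fz 8.5
push 2.6 s -78.1 Fz 8.5
push 2.6 s -78.1 Fz 8.5False
False
False
False
```

```bash
sed -i 's/sys.exit(-f>float(sys.argv\[1\]))/sys.exit(int(-f>float(sys.argv[1])))/' ok.py
python3 -m inch '[[[-0.2,0,-0.05,0],[-0.2,0,-0.05,0]]]' >/dev/null; python3 ok.py 4.5 && python3 -m inch '[[[-0.2,0,0,0],[-0.2,0,0,0]]]'>/dev/null; python3 ok.py 4.5 && python3 -m inch '[[[-0.2,0,0,0],[-0.2,0,0,0]]]' >/dev/null; python3 ok.py 4.5 && python3 -m inch '[[[-0.2,0,0,0],[-0.2,0,0,0]]]' >/dev/null; python3 ok.py 4.5
```

```text
push 2.6 s -76.1 Fz 5.1
push 3.1 s -74.3 Fz 6.5
push 3.4 s -72.3 Fz 5.9
push 2.9 s -70.3 Fz 6.3
```

```bash
python3 -m inch '[[[-0.2,0,0,0],[-0.2,0,0,0]]]' >/dev/null; python3 ok.py 4.5 && python3 -m inch '[[[-0.2,0,0,0],[-0.2,0,0,0]]]'>/dev/null; python3 ok.py 4.5 && python3 -m inch '[[[-0.2,0,0,0],[-0.2,0,0,0]]]' >/dev/null; python3 ok.py 4.5 && python3 -m inch '[[[-0.2,0,0,0],[-0.2,0,0,0]]]' >/dev/null; python3 ok.py 4.5&& python3 -m inch '[[[-0.2,0,0,0],[-0.2,0,0,0]]]' >/dev/null; python3 ok.py 4.5&& python3 -m inch '[[[-0.2,0,0,0],[-0.2,0,0,0]]]' >/dev/null; python3 ok.py 4.5
```

```text
push 3.2 s -68.3 Fz 6.2
push 2.3 s -66.2 Fz 6.3
push 2.4 s -64.2 Fz 7.3
push 2.2 s -62.2 Fz 6.5
push 3.3 s -60.4 Fz 6.7
push 7.0 s -60.3 Fz 10.2
```

```bash
python3 ok.py 4.5 && python3 -m inch '[[[-0.2,0,0,0],[-0.2,0,0,0]]]' >/dev/null; python3 ok.py 4.5 && python3 -m inch '[[[-0.2,0,0,0],[-0.2,0,0,0]]]'>/dev/null; python3 ok.py 4.5 && python3 -m inch '[[[-0.2,0,0,0],[-0.2,0,0,0]]]' >/dev/null; python3 ok.py 4.5 && python3 -m inch '[[[-0.2,0,0,0],[-0.2,0,0,0]]]' >/dev/null; python3 ok.py 4.5&& python3 -m inch '[[[-0.2,0,0,0],[-0.2,0,0,0]]]' >/dev/null; python3 ok.py 4.5&& python3 -m inch '[[[-0.2,0,0,0],[-0.2,0,0,0]]]' >/dev/null; python3 ok.py 4.5;python3 go.py 472.4 182.8 138 20.9
```

```text
push 7.0 s -60.3 Fz 10.2
push 7.0 s -60.3 Fz 10.2
push 7.0 s -60.3 Fz 10.2
push 7.0 s -60.3 Fz 10.2
push 7.0 s -60.3 Fz 10.2
push 7.0 s -60.3 Fz 10.2
push 7.0 s -60.3 Fz 10.2
clock 12.80 tool cm 7.87 0.08 0.01 turn -0.1 | F [-5.7 -4.7 10.2] tau [-1.19  1.29 -0.15] w 23.2 gf 62 pos [546.2 210.1 138.1] yaw 20.84 rp [-3.141 -0.006]
```

Stop found at s≈-60. I press to about 11 N and hold.

```bash
python3 -m inch '[[[-0.1,0,0,0],[-0.1,0,0,0]]]' >/dev/null; python3 ok.py 9.5 && python3 -m inch '[[[-0.1,0,0,0],[-0.1,0,0,0]]]'>/dev/null; python3 ok.py 9.5 && python3 -m inch '[[[-0.1,0,0,0],[-0.1,0,0,0]]]' >/dev/null; python3 ok.py 9.5
```

```text
push 10.0 s -60.2 Fz 13.2
push 10.0 s -60.2 Fz 13.2
push 10.0 s -60.2 Fz 13.2
```

```bash
python3 -m inch '[[[-0.1,0,0,0],[-0.1,0,0,0],[-0.1,0,0,0],[-0.1,0,0,0],[-0.1,0,0,0]]]'; python3 ok.py 9.5; python3 go.py 472.4 182.8 138 20.9
python3 -m inch '[[[0.3,0,0,0],[0.35,0,0,0],[0.35,0,0,0]]]'; python3 ok.py 9.5
```

```text
clock: 13.38
eef_pos: [546.3, 210.1, 138.1]
tool_rot: [-3.141, -0.009, -2.778]
force: [-9.5, -6.0, 15.0]
width: 23.5
gripper_force: 62.5
push 11.0 s -60.1 Fz 15.0
clock 13.38 tool cm 7.88 0.08 0.01 turn -0.1 | F [-9.5 -6.  15. ] tau [-1.47  2.05 -0.09] w 23.5 gf 63 pos [546.3 210.1 138.1] yaw 20.84 rp [-3.141 -0.009]
clock: 13.63
eef_pos: [546.1, 210.0, 138.1]
tool_rot: [-3.141, -0.002, -2.778]
force: [-3.1, -3.5, 6.8]
width: 23.2
gripper_force: 61.2
push 4.2 s -60.4 Fz 6.8
```

```bash
python3 -m inch '[[[0.1,0,-0.05,0],[0.1,0,-0.05,0]]]'; python3 -m inch '[[[0,0,0,0],[0,0,0,0],[0,0,0,0],[0,0,0,0]]]' 5.0
python3 -m inch '[[[0,0,-2,0],[0,0,-4.5,0],[0,0,-7,0],[0,0,-9,0],[0,0,-10,0],[0,0,-10,0],[0,0,-10,0]]]' ; python3 shot.py g
```

```text
clock: 13.8
eef_pos: [546.0, 210.0, 138.2]
tool_rot: [-3.141, -0.001, -2.777]
force: [-0.3, -3.7, 3.2]
width: 22.9
gripper_force: 60.8
clock: 14.13
eef_pos: [546.1, 211.6, 138.2]
tool_rot: [3.141, 0.0, -2.776]
force: [-0.5, 0.1, 0.2]
width: 50.1
gripper_force: 0.0
clock: 14.72
eef_pos: [545.9, 210.9, 238.0]
tool_rot: [3.141, 0.0, -2.777]
force: [-0.1, -0.2, 0.2]
width: 50.1
gripper_force: 0.0
14.7167 [545.9 210.9 238. ] [ 3.1413e+00  1.0000e-04 -2.7768e+00] 0.025
```

Run:
```python
from h import *
import pickle
c=pickle.load(open("g.pkl","rb"))
d=np.array([.9342,.3567]);n=np.array([-.3567,.9342]);O=np.array([602.2,232.4])
print(proj(c,[*(O-61*d),177]))
im=cv2.imread("pics/g.png");cv2.imwrite("pics/g2.png",np.concatenate([cv2.resize(im[230:480,200:450],(400,400)),cv2.resize(im,(400,300)).copy() if 0 else cv2.copyMakeBorder(cv2.resize(im,(400,300)),0,100,0,0,0)],1))
```

```text
[315.01396105 252.60132057]
```

View pics/g2.png

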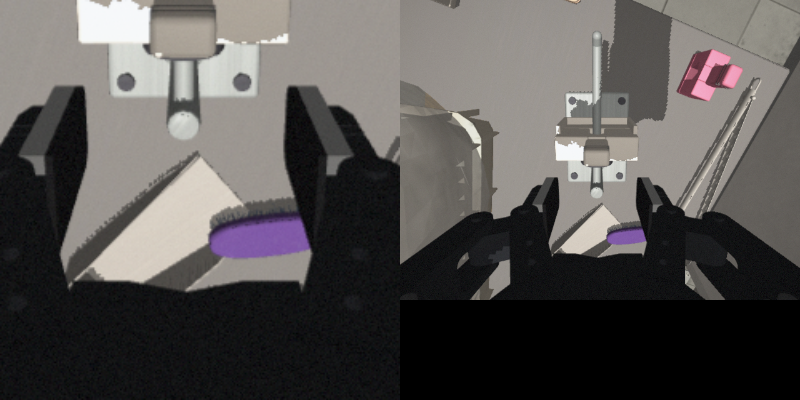

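The large plate hangs square on the bar: its tab is at wrist pixel (314,252) against (315,252.6) expected, and the bar is clear behind the tip. Now the medium plate.

```bash
python3 -m inch '[[[3,-0.5,0,0],[7,-1.2,0,0],[11,-2.2,0,0],[12.2,-6,0,2],[13.4,-10,0,4],[14.6,-14,0,6],[15.8,-18,0,8],[17,-22,0,10]]]' 6 >/dev/null
python3 -m inch '[[[1.1,-4,0,2],[1.8,-8,0,4],[2.4,-12,0,6],[2.9,-16,0,8],[3.2,-20,0,8],[3.2,-22,0,8],[3.2,-22,0,8]]]' >/dev/null
python3 go.py 474.4 -335.5 120 2.5
```

```text
clock 16.02 tool cm 0.23 -5.23 11.66 turn -0.1 | F [ 0.5 -0.5  1.1] tau [-0.02  0.    0.06] w 60.2 gf 0 pos [ 474.4 -283.1  236.6] yaw 2.44 rp [-3.139e+00 -2.000e-03]
```

```bash
python3 -m inch '[[[0.1,-2,2,0],[0.2,-4,5,0],[0.2,-5.2,8,0],[0.2,-5.2,10.5,0],[0.2,-5.2,11.7,0],[0.2,-5.2,11.7,0],[0.2,-5.2,11.7,0]]]' >/dev/null
python3 go.py 474.4 -335.5 77 2.5;python3 shot.py i
python3 - <<'E'
from h import *
c=cam("wrist");print(proj(c,(473.9,-335.5,116)))
im=cv2.imread("pics/i.png");print("fill")
u,v=map(int,proj(c,(473.9,-335.5,116)))
m=np.zeros((482,642),np.uint8)
cv2.floodFill(im.copy(),m,(u,v),0,(9,)*3,(9,)*3,4|cv2.FLOODFILL_MASK_ONLY|cv2.FLOODFILL_FIXED_RANGE|(1<<8))
r=cv2.minAreaRect(max(cv2.findContours(m[1:-1,1:-1],0,2)[0],key=cv2.contourArea));print(r,onz(c,r[0],116))
E
```

```text
clock 16.60 tool cm 0.16 -0.78 4.29 turn 0.4 | F [-0.7  0.3 -0.1] tau [-0.01 -0.    0.02] w 60.1 gf 0 pos [ 475.6 -327.6  119.9] yaw 2.93 rp [ 3.139e+00 -3.000e-03]
16.6 [ 475.6 -327.6  119.9] [ 3.1391e+00 -2.8000e-03 -3.0905e+00] 0.038
[298.07989168 289.72806528]
fill
((296.5, 291.0), (47.0, 26.0), 0.0) [ 474.51669851 -336.14458812  116.        ]
```

```bash
python3 -m inch '[[[0,0,0,0],[0,0,0,0]]]' >/dev/null; python3 go.py 474.8 -336 77 2.5
```

```text
clock 16.82 tool cm 0.27 -0.67 4.54 turn 0.4 | F [ 0.   0.2 -0.4] tau [0.   0.06 0.02] w 60.1 gf 0 pos [ 477.2 -329.2  122.4] yaw 2.91 rp [-3.141e+00  2.000e-03]
```

```bash
python3 -m inch '[[[0.1,-0.3,1,0.2],[0.25,-0.7,2,0.4],[0.25,-0.7,3.2,0.4],[0.25,-0.7,4.2,0.4],[0.25,-0.7,4.5,0.4],[0.25,-0.7,4.5,0.4]]]' >/dev/null
python3 -m inch '[[[0,0,0,0],[0,0,0,0]]]' >/dev/null;python3 go.py 474.8 -336 77 2.5
```

```text
clock 17.48 tool cm -0.02 0.03 -0.05 turn -0.0 | F [0.1 0.6 1. ] tau [0.03 0.02 0.01] w 59.7 gf 0 pos [ 474.6 -336.3   76.5] yaw 2.49 rp [-3.141  0.   ]
```

```bash
python3 -m inch '[[[0,0,0,0],[0,0,0,0],[0,0,0,0],[0,0,0,0],[0,0,0,0],[0,0,0,0],[0,0,0,0]]]' 1.5
python3 -m inch '[[[0,0,-0.5,0],[0,0,-1.5,0],[0,0,-3,0],[0,0,-5,0],[0,0,-8,0],[0,0,-11,0],[0,0,-13,0],[0,0,-13,0]]]'
python3 -m inch '[[[0,0,0,0],[0,0,0,0]]]' >/dev/null
python3 go.py 399 154 200 20.9
```

```text
clock: 18.07
eef_pos: [474.5, -336.3, 76.8]
tool_rot: [-3.141, 0.001, -3.098]
force: [0.1, 0.5, 5.8]
width: 23.6
gripper_force: 59.1
clock: 18.73
eef_pos: [476.5, -338.2, 211.4]
tool_rot: [-3.136, 0.007, -3.099]
force: [-0.3, -1.1, -1.3]
width: 23.2
gripper_force: 59.0
clock 18.90 tool cm 5.33 49.25 0.57 turn -18.4 | F [ 0.6  0.3 -1.6] tau [-0.02 -0.03 -0.  ] w 23.0 gf 59 pos [ 473.6 -335.7  205.7] yaw 2.49 rp [ 3.141e+00 -1.000e-03]
```

```bash
python3 -m inch '[[[0.2,2,-0.3,-1],[0.6,5,-0.5,-3],[1,9,-0.5,-5],[1.4,13,-0.5,-7],[1.8,17,-0.5,-9],[2.2,21,-0.5,-11],[2.6,25,-0.5,-13],[3,28,-0.5,-15]]]' >/dev/null
python3 -m inch '[[[0,0,0,0],[0,0,0,0]]]' >/dev/null
python3 go.py 399 154 171 20.9
```

```text
clock 19.73 tool cm -3.35 20.97 3.93 turn -3.2 | F [ 0.1 -0.9 -2.4] tau [-0.06 -0.01 -0.01] w 23.2 gf 59 pos [431.  -55.9 210.3] yaw 17.73 rp [ 3.14e+00 -3.00e-03]
```

```bash
python3 -m inch '[[[-0.2,3,0.2,-1],[-0.5,7,0.6,-2],[-0.9,11,1.2,-3.2],[-1.4,15,2,-3.2],[-2,18.5,3,-3.2],[-2.7,20.9,4,-3.2],[-3.3,20.9,5,-3.2],[-3.3,20.9,5.5,-3.2]]]' >/dev/null
python3 -m inch '[[[0,0,0,0],[0,0,0,0],[0,0,0,0]]]' >/dev/null
python3 go.py 399.4 153.5 155 20.9
```

```text
clock 20.65 tool cm 0.03 0.41 0.15 turn -0.4 | F [ 0.3 -0.5 -1. ] tau [-0.05 -0.01 -0.  ] w 22.8 gf 60 pos [401.1 149.8 156.5] yaw 20.5 rp [-3.141 -0.   ]
```

```bash
python3 -m inch '[[[0,0.2,0.1,-0.2],[0,0.4,0.1,-0.4],[0,0.4,0.1,-0.4],[0,0.4,0.1,-0.4],[0,0.4,0.1,-0.4]]]' >/dev/null
python3 go.py 399.4 153.5 155 20.9; python3 shot.py j
python3 - <<'E'
from h import *
import pickle
c=pickle.load(open("j.pkl","rb"));im=cv2.imread("pics/j.png");g=cv2.cvtColor(im,cv2.COLOR_BGR2GRAY).astype(int)
s=sensors.read_state()["eef_pos"];print(proj(c,[s[0],s[1],s[2]+39]))
for v in(344,350,356,386): print(v,g[v,270:366:2].tolist())
E
```

```text
clock 21.07 tool cm 0.07 -0.15 0.05 turn 0.2 | F [-0.6  0.2 -1.5] tau [-0.09 -0.   -0.01] w 23.1 gf 60 pos [399.5 155.2 155.5] yaw 21.08 rp [3.142 0.   ]
21.0667 [399.5 155.2 155.5] [ 3.1416e+00  4.0000e-04 -2.7736e+00] 0.003
[314.35513577 355.80070086]
344 [15, 13, 24, 29, 29, 133, 140, 151, 158, 162, 158, 159, 158, 161, 161, 157, 161, 162, 160, 160, 162, 160, 163, 163, 161, 160, 161, 160, 160, 159, 157, 164, 163, 161, 160, 163, 161, 166, 158, 155, 148, 128, 28, 31, 27, 15, 18, 23]
350 [16, 18, 28, 30, 32, 126, 141, 146, 158, 158, 158, 158, 157, 157, 160, 160, 163, 159, 162, 161, 164, 160, 159, 160, 161, 160, 159, 158, 160, 159, 164, 162, 161, 161, 159, 160, 160, 160, 156, 151, 142, 106, 31, 35, 25, 11, 15, 17]
356 [23, 15, 30, 24, 32, 125, 137, 145, 154, 159, 157, 156, 158, 158, 157, 159, 161, 160, 157, 158, 155, 158, 157, 157, 158, 159, 158, 157, 160, 157, 158, 160, 159, 159, 159, 159, 160, 160, 155, 153, 146, 107, 30, 30, 14, 15, 18, 21]
386 [23, 72, 109, 105, 112, 106, 108, 108, 105, 108, 103, 106, 104, 109, 108, 106, 109, 112, 126, 168, 191, 196, 198, 193, 178, 154, 111, 109, 112, 111, 108, 111, 115, 112, 111, 111, 110, 111, 110, 109, 106, 108, 105, 108, 113, 36, 22, 18]
```

```bash
python3 -m inch '[[[-0.5,-0.15,0,0.2],[-1.2,-0.15,0,0.2],[-2,-0.15,0,0.2],[-2.8,-0.15,0,0.2],[-3.6,-0.15,0,0.2],[-3.6,-0.15,0,0.2]]]'
python3 ok.py 3 && python3 -m inch '[[[-0.8,0,0,0],[-1.6,0,0,0],[-2.4,0,0,0],[-3.2,0,0,0],[-4.2,0,0,0],[-4.2,0,0,0],[-4.2,0,0,0]]]' >/dev/null
python3 go.py 472.8 181.8 138 20.9
```

```text
clock: 21.62
eef_pos: [436.1, 167.8, 155.4]
tool_rot: [3.141, 0.003, -2.777]
force: [0.8, -0.4, -1.7]
width: 23.2
gripper_force: 59.6
push -0.6 s -178.2 Fz -1.7
clock 22.20 tool cm 0.04 0.01 1.72 turn -0.0 | F [-0.6 -0.1 -1.6] tau [0.02 0.02 0.02] w 23.3 gf 60 pos [473.2 181.8 155.2] yaw 20.88 rp [ 3.142 -0.   ]
```

```bash
python3 -m inch '[[[0,0,0.5,0],[0,0,1,0],[0,0,1.4,0],[0,0,1.6,0],[0,0,1.6,0],[0,0,1.6,0]]]'
python3 -m inch '[[[0,0,0.05,0],[0,0,0.05,0],[0,0,0.05,0]]]'
python3 -m inch '[[[0,0,0.05,0],[0,0,0.05,0],[0,0,0.05,0]]]'
```

```text
clock: 22.7
eef_pos: [472.6, 181.6, 139.1]
tool_rot: [3.142, -0.001, -2.777]
force: [-0.6, -1.2, -1.3]
width: 23.3
gripper_force: 59.6
clock: 22.95
eef_pos: [472.9, 181.8, 139.0]
tool_rot: [3.142, 0.0, -2.777]
force: [0.6, -0.7, -0.9]
width: 23.3
gripper_force: 59.6
clock: 23.2
eef_pos: [472.9, 181.7, 138.4]
tool_rot: [3.142, 0.0, -2.777]
force: [0.1, 0.1, -1.4]
width: 23.5
gripper_force: 59.6
```

```bash
python3 -m inch '[[[0,0,0.07,0],[0,0,0.07,0],[0,0,0.07,0]]]'
python3 ok.py 9
```

```text
clock: 23.45
eef_pos: [472.9, 182.1, 137.8]
tool_rot: [3.141, 0.0, -2.777]
force: [-0.1, 1.6, 1.1]
width: 23.3
gripper_force: 60.1
push -0.5 s -138.7 Fz 1.1
```

```bash
python3 -m inch '[[[-0.5,0,0,0],[-1.1,0,0,0],[-1.7,0,0,0],[-2.3,0,0,0],[-2.9,0,0,0],[-3.4,0,0,0],[-3.6,0,0,0],[-3.6,0,0,0]]]'
python3 ok.py 4.5 && python3 -m inch '[[[-0.2,0,0,0],[-0.2,0,0,0]]]'>/dev/null; python3 ok.py 4.5 && python3 -m inch '[[[-0.2,0,0,0],[-0.2,0,0,0]]]' >/dev/null; python3 ok.py 4.5 && python3 -m inch '[[[-0.2,0,0,0],[-0.2,0,0,0]]]' >/dev/null; python3 ok.py 4.5;python3 go.py 472.4 182.8 138 20.9
```

```text
clock: 24.12
eef_pos: [507.5, 195.2, 137.7]
tool_rot: [3.141, 0.002, -2.777]
force: [-0.4, 2.2, 2.7]
width: 23.1
gripper_force: 60.2
push -0.4 s -101.7 Fz 2.7
push 0.6 s -100.9 Fz 4.0
push 1.7 s -99.2 Fz 4.3
push 2.3 s -97.0 Fz 5.6
clock 24.62 tool cm 4.19 0.10 -0.03 turn -0.0 | F [-3.2  1.9  5.6] tau [ 0.39  0.69 -0.03] w 23.3 gf 60 pos [511.9 196.8 137.7] yaw 20.89 rp [ 3.141 -0.   ]
```

```bash
python3 -m inch '[[[-0.2,0,-0.03,0],[-0.2,0,-0.03,0]]]'>/dev/null; python3 ok.py 4.8 && python3 -m inch '[[[-0.2,0,0,0],[-0.2,0,0,0]]]' >/dev/null; python3 ok.py 4.8 && python3 -m inch '[[[-0.2,0,0,0],[-0.2,0,0,0]]]' >/dev/null; python3 ok.py 4.8 && python3 -m inch '[[[-0.2,0,0,0],[-0.2,0,0,0]]]' >/dev/null; python3 ok.py 4.8&& python3 -m inch '[[[-0.2,0,0,0],[-0.2,0,0,0]]]' >/dev/null; python3 ok.py 4.8&& python3 -m inch '[[[-0.1,0,0,0],[-0.1,0,0,0]]]' >/dev/null; python3 ok.py 4.8
```

```text
push 0.7 s -94.5 Fz 2.2
push 0.1 s -92.5 Fz 1.8
push 0.7 s -90.5 Fz 2.3
push 0.5 s -88.5 Fz 0.8
push 2.1 s -87.4 Fz 2.8
push 4.0 s -87.3 Fz 4.6
```

Stop felt at s=-87.3, consistent with about 28 mm in front of the large plate. Pressing.

```bash
python3 -m inch '[[[-0.1,0,0,0],[-0.1,0,0,0]]]' >/dev/null; python3 ok.py 8 && python3 -m inch '[[[-0.1,0,0,0],[-0.1,0,0,0]]]'>/dev/null; python3 ok.py 9 && python3 -m inch '[[[-0.1,0,0,0],[-0.1,0,0,0]]]'>/dev/null; python3 ok.py 9 && python3 -m inch '[[[-0.05,0,0,0],[-0.05,0,0,0]]]'>/dev/null; python3 ok.py 9; python3 -m inch '[[[0,0,0,0],[0,0,0,0],[0,0,0,0],[0,0,0,0]]]' ; python3 ok.py 9;python3 go.py 472.4 182.8 138 20.9
```

```text
push 6.4 s -87.3 Fz 6.1
push 8.5 s -87.2 Fz 9.6
push 9.7 s -87.2 Fz 11.1
push 9.7 s -87.2 Fz 11.1
clock: 26.45
eef_pos: [521.1, 200.2, 137.8]
tool_rot: [3.141, -0.009, -2.778]
force: [-11.4, -1.2, 10.0]
width: 23.1
gripper_force: 61.2
push 11.1 s -87.2 Fz 10.0
clock 26.45 tool cm 5.17 0.11 -0.02 turn -0.0 | F [-11.4  -1.2  10. ] tau [-0.14  2.38 -0.17] w 23.1 gf 61 pos [521.1 200.2 137.8] yaw 20.85 rp [ 3.141 -0.009]
```

```bash
python3 -m inch '[[[0.2,0,0,0],[0.3,0,0,0],[0.3,0,0,0]]]' >/dev/null; python3 ok.py 9;  python3 -m inch '[[[0,0,0,0],[0,0,0,0],[0,0,0,0],[0,0,0,0]]]' 5.0
python3 -m inch '[[[0,0,-2,0],[0,0,-4.5,0],[0,0,-7,0],[0,0,-9,0],[0,0,-10,0],[0,0,-10,0],[0,0,-10,0]]]' >/dev/null; python3 shot.py k
python3 - <<'E'
from h import *
import pickle
c=pickle.load(open("k.pkl","rb"));im=cv2.imread("pics/k.png")
d=np.array([.9342,.3567]);O=np.array([602.2,232.4])
for s in(-61,-88.5):
    q=proj(c,[*(O+s*d),177]);u,v=map(int,q);m=np.zeros((482,642),np.uint8)
    cv2.floodFill(im.copy(),m,(u,v),0,(9,)*3,(9,)*3,4|cv2.FLOODFILL_MASK_ONLY|cv2.FLOODFILL_FIXED_RANGE|(1<<8))
    r=cv2.minAreaRect(max(cv2.findContours(m[1:-1,1:-1],0,2)[0],key=cv2.contourArea));P=onz(c,r[0],177)[:2]-O;print(q.round(1),np.round(r[0],1),np.round(r[1],1),r[2],"s %.1f n %.1f"%(P@d,P@[-d[1],d[0]]))
E
python3 go.py 450 150 238 20.9
```

```text
push 5.7 s -87.3 Fz 3.9
clock: 27.03
eef_pos: [523.3, 200.2, 138.0]
tool_rot: [-3.141, 0.001, -2.778]
force: [0.8, -1.1, 0.0]
width: 50.1
gripper_force: 0.0
27.6167 [522.4 200.4 237.6] [-3.1415e+00  3.0000e-04 -2.7772e+00] 0.025
[317.4 294.6] [316.5 295.5] [17. 33.] 90.0 s -60.4 n -0.5
[317.5 249.8] [316.5 249.5] [19. 35.] 90.0 s -88.7 n -0.6
clock 27.67 tool cm 8.50 -2.14 -0.12 turn -0.0 | F [-0.2  0.4 -0.5] tau [ 0.04  0.06 -0.02] w 49.8 gf 0 pos [521.8 200.3 236.8] yaw 20.88 rp [-3.141e+00 -2.000e-03]
```

The wrist view measures the tabs at s=-60.4 and -88.7, 28.3 mm apart and on the axis, so the medium plate is seated. Now the small one.

```bash
python3 -m inch '[[[3,-0.5,0,0],[7,-1.2,0,3],[9.5,-3,0,6],[11.5,-6.5,0,9],[13,-10,0,12],[14.5,-14,0,15],[15.6,-18,0,18],[16.7,-22.4,0,21.5]]]' 6 >/dev/null
python3 -m inch '[[[0,0,0,0],[0,0,0,0],[0,0,0,0]]]' >/dev/null
python3 go.py 446 -68.9 115 -0.6
```

```text
clock 28.58 tool cm -0.13 -0.56 12.18 turn -0.0 | F [ 0.4 -0.2  0. ] tau [ 0.02 -0.03  0.  ] w 60.0 gf 0 pos [444.8 -63.3 236.8] yaw -0.62 rp [ 3.141e+00 -3.000e-03]
```

```bash
python3 -m inch '[[[0,-0.3,3,0],[-0.1,-0.6,6,0],[-0.1,-0.6,9,0],[-0.1,-0.6,11.5,0],[-0.1,-0.6,12.2,0],[-0.1,-0.6,12.2,0],[-0.1,-0.6,12.2,0],[-0.1,-0.6,12.2,0]]]' >/dev/null
python3 shot.py l
python3 - <<'E'
from h import *
import pickle
c=pickle.load(open("l.pkl","rb"))
im=cv2.imread("pics/l.png");q=proj(c,(445.7,-68.9,108));u,v=map(int,q)
m=np.zeros((482,642),np.uint8)
cv2.floodFill(im.copy(),m,(u,v),0,(9,)*3,(9,)*3,4|cv2.FLOODFILL_MASK_ONLY|cv2.FLOODFILL_FIXED_RANGE|(1<<8))
r=cv2.minAreaRect(max(cv2.findContours(m[1:-1,1:-1],0,2)[0],key=cv2.contourArea));print(q,r,onz(c,r[0],108))
E
python3 go.py 446 -68.9 69 -0.6
```

```text
29.25 [447.5 -69.2 117. ] [3.1415e+00 2.1000e-03 3.1320e+00] 0.013
[315.59871803 288.36262124] ((316.0, 287.0), (26.0, 46.0), 90.0) [445.06254428 -68.72053132 108.        ]
clock 29.30 tool cm 0.17 0.05 4.82 turn 0.0 | F [ 0.4  0.8 -0.3] tau [-0.04 -0.04 -0.02] w 60.1 gf 0 pos [447.6 -69.4 117.2] yaw -0.57 rp [-3.142e+00  3.000e-03]
```

```bash
python3 -m inch '[[[0.1,0,1,0],[0.2,0,2,0],[0.2,0,3.2,0],[0.2,0,4.2,0],[0.2,0,4.8,0],[0.2,0,4.8,0],[0.2,0,4.8,0]]]' >/dev/null
python3 go.py 446 -68.9 69 -0.6
python3 -m inch '[[[0,0,0,0],[0,0,0,0],[0,0,0,0],[0,0,0,0],[0,0,0,0],[0,0,0,0],[0,0,0,0]]]' 1.5
python3 -m inch '[[[0,0,-0.5,0],[0,0,-1.5,0],[0,0,-3,0],[0,0,-5,0],[0,0,-8,0],[0,0,-11,0],[0,0,-12,0],[0,0,-12,0]]]' >/dev/null
python3 -m inch '[[[0,0,0,0],[0,0,0,0]]]'
python3 go.py 399.4 153.5 190 20.9
```

```text
clock 29.88 tool cm -0.10 0.08 -0.05 turn -0.0 | F [-0.3 -0.2 -0.6] tau [-0.01  0.05 -0.01] w 60.0 gf 0 pos [445.  -69.7  68.5] yaw -0.61 rp [-3.142e+00  1.000e-03]
clock: 30.47
eef_pos: [445.0, -69.7, 68.5]
tool_rot: [3.142, 0.001, 3.131]
force: [-0.2, 0.4, 6.4]
width: 23.2
gripper_force: 58.6
clock: 31.3
eef_pos: [443.7, -69.5, 187.1]
tool_rot: [3.141, -0.002, 3.131]
force: [-0.6, 0.5, -2.1]
width: 22.7
gripper_force: 58.9
clock 31.30 tool cm 4.66 22.25 -0.29 turn -21.5 | F [-0.6  0.5 -2.1] tau [ 0.05 -0.02 -0.04] w 22.7 gf 59 pos [443.7 -69.5 187.1] yaw -0.61 rp [ 3.141e+00 -2.000e-03]
```

```bash
python3 -m inch '[[[1.2,2,0,-2],[2.6,5,0,-5],[4,9,0,-8],[4.9,13,0,-11],[5,16.5,0,-14.5],[5,19.5,0,-18],[4.9,21.5,0,-21],[4.7,22.2,0,-21.5]]]' >/dev/null
python3 -m inch '[[[0,0,0,0],[0,0,0,0],[0,0,0,0]]]' >/dev/null
python3 go.py 399.4 153.5 155 20.9
```

```text
clock 32.22 tool cm -0.09 0.26 3.23 turn -0.2 | F [ 1.   0.1 -1.8] tau [-0.05 -0.06  0.01] w 23.3 gf 59 pos [399.5 150.7 187.3] yaw 20.68 rp [-3.141e+00 -2.000e-03]
```

```bash
python3 -m inch '[[[0,0.2,1,-0.1],[0,0.25,2.2,-0.2],[0,0.25,3.2,-0.2],[0,0.25,3.2,-0.2],[0,0.25,3.2,-0.2],[0,0.25,3.2,-0.2]]]' >/dev/null
python3 go.py 399.4 153.5 155 20.9
```

```text
clock 32.72 tool cm 0.02 -0.07 0.13 turn 0.1 | F [ 0.5  0.9 -0.3] tau [-0.03  0.04  0.03] w 23.0 gf 59 pos [399.4 154.3 156.3] yaw 20.97 rp [-3.141  0.   ]
```

```bash
python3 -m inch '[[[-0.5,-0.07,0.1,0],[-1.2,-0.07,0.1,0],[-2,-0.07,0.1,0],[-2.8,-0.07,0.1,0],[-3.6,-0.07,0.1,0],[-3.6,-0.07,0.1,0]]]'
python3 ok.py 3 && python3 -m inch '[[[-0.8,0,0,0],[-1.6,0,0,0],[-2.4,0,0,0],[-3.2,0,0,0],[-4.2,0,0,0],[-4.2,0,0,0],[-4.2,0,0,0]]]' >/dev/null
python3 go.py 472.8 181.8 138 20.9
```

```text
clock: 33.22
eef_pos: [435.5, 168.6, 155.1]
tool_rot: [3.141, 0.003, -2.773]
force: [0.9, -0.3, -0.9]
width: 23.5
gripper_force: 59.0
push -0.7 s -178.5 Fz -0.9
clock 33.80 tool cm -0.00 -0.10 1.68 turn 0.2 | F [-0.7  0.4 -1.3] tau [-0.01  0.04 -0.04] w 22.8 gf 59 pos [472.4 182.7 154.8] yaw 21.09 rp [ 3.142 -0.   ]
```

```bash
python3 -m inch '[[[0,-0.1,0.5,0.2],[0,-0.1,1,0.2],[0,-0.1,1.4,0.2],[0,-0.1,1.6,0.2],[0,-0.1,1.6,0.2],[0,-0.1,1.6,0.2]]]'
python3 -m inch '[[[0,0,0.07,0],[0,0,0.07,0],[0,0,0.07,0]]]'
python3 ok.py 9
```

```text
clock: 34.3
eef_pos: [472.2, 181.5, 138.7]
tool_rot: [3.142, -0.001, -2.777]
force: [0.5, 0.0, -0.8]
width: 23.4
gripper_force: 59.2
clock: 34.55
eef_pos: [472.5, 181.6, 138.3]
tool_rot: [3.142, 0.0, -2.777]
force: [0.2, 0.1, -0.6]
width: 23.2
gripper_force: 59.2
push -0.2 s -139.3 Fz -0.6
```

```bash
python3 -m inch '[[[0,0,0.1,0],[0,0,0.1,0],[0,0,0.1,0]]]'
python3 ok.py 4 && python3 -m inch '[[[-0.4,0,0,0],[-0.9,0,0,0],[-0.9,0,0,0],[-0.9,0,0,0]]]'
python3 ok.py 4
```

```text
clock: 34.8
eef_pos: [472.7, 182.0, 137.6]
tool_rot: [3.141, 0.001, -2.777]
force: [-1.1, 0.3, 3.5]
width: 23.3
gripper_force: 59.6
push 0.9 s -139.0 Fz 3.5
clock: 35.13
eef_pos: [481.3, 185.2, 137.6]
tool_rot: [3.141, 0.001, -2.777]
force: [-0.4, 0.4, 4.4]
width: 23.2
gripper_force: 59.6
push 0.2 s -129.8 Fz 4.4
```

```bash
python3 -m inch '[[[-0.2,0,-0.03,0],[-0.2,0,-0.03,0]]]'>/dev/null; python3 ok.py 4 && python3 -m inch '[[[-0.2,0,0,0],[-0.2,0,0,0]]]' >/dev/null; python3 ok.py 4 && python3 -m inch '[[[-0.2,0,0,0],[-0.2,0,0,0]]]' >/dev/null; python3 ok.py 4 && python3 -m inch '[[[-0.2,0,0,0],[-0.2,0,0,0]]]' >/dev/null; python3 ok.py 4&& python3 -m inch '[[[-0.2,0,0,0],[-0.2,0,0,0]]]' >/dev/null; python3 ok.py 4&& python3 -m inch '[[[-0.15,0,0,0],[-0.15,0,0,0]]]' >/dev/null; python3 ok.py 4 && python3 -m inch '[[[-0.1,0,0,0],[-0.1,0,0,0]]]' >/dev/null; python3 ok.py 4
```

```text
push 1.4 s -128.4 Fz 5.7
push 2.1 s -126.8 Fz 6.2
push 1.7 s -124.8 Fz 5.4
push 2.4 s -122.8 Fz 6.3
push 2.1 s -120.8 Fz 6.3
push 2.5 s -119.4 Fz 6.6
push 2.2 s -118.5 Fz 6.8
```

```bash
python3 -m inch '[[[-0.1,0,-0.03,0],[-0.1,0,-0.03,0]]]'>/dev/null; python3 ok.py 4 && python3 -m inch '[[[-0.1,0,0,0],[-0.1,0,0,0]]]' >/dev/null; python3 ok.py 4 && python3 -m inch '[[[-0.1,0,0,0],[-0.1,0,0,0]]]' >/dev/null; python3 ok.py 4 && python3 -m inch '[[[-0.1,0,0,0],[-0.1,0,0,0]]]' >/dev/null; python3 ok.py 4&& python3 -m inch '[[[-0.1,0,0,0],[-0.1,0,0,0]]]' >/dev/null; python3 ok.py 4 && python3 -m inch '[[[-0.1,0,0,0],[-0.1,0,0,0]]]' >/dev/null; python3 ok.py 4
```

```text
push 2.6 s -117.3 Fz 3.3
push 3.5 s -117.0 Fz 5.9
push 6.2 s -117.0 Fz 6.6
push 6.2 s -117.0 Fz 6.6
push 6.2 s -117.0 Fz 6.6
push 6.2 s -117.0 Fz 6.6
```

```bash
python3 -m inch '[[[-0.1,0,0,0],[-0.1,0,0,0]]]' >/dev/null; python3 ok.py 8.5 && python3 -m inch '[[[-0.1,0,0,0],[-0.1,0,0,0]]]'>/dev/null; python3 ok.py 9 && python3 -m inch '[[[-0.05,0,0,0],[-0.05,0,0,0]]]'>/dev/null; python3 ok.py 9 ; python3 -m inch '[[[0,0,0,0],[0,0,0,0],[0,0,0,0],[0,0,0,0]]]' ; python3 ok.py 9;python3 go.py 472.4 182.8 138 20.9
```

```text
push 7.1 s -116.9 Fz 9.4
push 9.5 s -116.8 Fz 11.9
push 9.5 s -116.8 Fz 11.9
clock: 37.47
eef_pos: [493.4, 189.7, 137.6]
tool_rot: [3.141, -0.008, -2.778]
force: [-9.8, -1.7, 11.5]
width: 23.4
gripper_force: 60.5
push 9.7 s -116.8 Fz 11.5
clock 37.47 tool cm 2.21 0.10 -0.04 turn -0.1 | F [-9.8 -1.7 11.5] tau [-0.37  2.06 -0.23] w 23.4 gf 61 pos [493.4 189.7 137.6] yaw 20.83 rp [ 3.141 -0.008]
```

```bash
python3 -m inch '[[[-0.07,0,0,0],[-0.07,0,0,0],[-0.07,0,0,0],[-0.07,0,0,0],[-0.07,0,0,0]]]' >/dev/null; python3 ok.py 9
python3 -m inch '[[[0.2,0,0,0],[0.33,0,0,0],[0.33,0,0,0]]]' >/dev/null; python3 ok.py 9;  python3 -m inch '[[[0,0,0,0],[0,0,0,0],[0,0,0,0],[0,0,0,0]]]' 5.0 >/dev/null
python3 -m inch '[[[0,0,-2,0],[0,0,-4.5,0],[0,0,-7,0],[0,0,-9,0],[0,0,-10,0],[0,0,-10,0],[0,0,-10,0]]]'; python3 shot.py m
python3 - <<'E'
from h import *
import pickle
c=pickle.load(open("m.pkl","rb"));im=cv2.imread("pics/m.png")
d=np.array([.9342,.3567]);O=np.array([602.2,232.4])
for s in(-61,-88.7,-116.7):
    q=proj(c,[*(O+s*d),177]);u,v=map(int,q);m=np.zeros((482,642),np.uint8)
    cv2.floodFill(im.copy(),m,(u,v),0,(9,)*3,(9,)*3,4|cv2.FLOODFILL_MASK_ONLY|cv2.FLOODFILL_FIXED_RANGE|(1<<8))
    r=cv2.minAreaRect(max(cv2.findContours(m[1:-1,1:-1],0,2)[0],key=cv2.contourArea));P=onz(c,r[0],177)[:2]-O;print(q.round(1),np.round(r[0],1),np.round(r[1],1),r[2],"s %.1f n %.1f"%(P@d,P@[-d[1],d[0]]))
a=get_image("scene");cv2.imwrite("pics/fin.png",np.concatenate([cv2.resize(a[150:250,190:290],(400,400)),cv2.resize(im[130:380,200:450],(400,400))],1))
E
```

```text
push 10.0 s -116.7 Fz 13.4
push 4.8 s -116.9 Fz 5.9
clock: 39.05
eef_pos: [494.8, 190.1, 237.5]
tool_rot: [-3.142, 0.0, -2.777]
force: [-0.0, -0.1, -1.1]
width: 50.1
gripper_force: 0.0
39.05 [494.8 190.1 237.5] [-3.1416e+00  3.0000e-04 -2.7771e+00] 0.024
[317.  339.6] [316. 341.] [16. 32.] 90.0 s -60.0 n -0.6
[317.1 297.5] [315.5 298.5] [17. 33.] 90.0 s -88.1 n -0.9
[317.2 252. ] [316.5 252.5] [19. 35.] 90.0 s -116.4 n -0.4
```

View pics/fin.png

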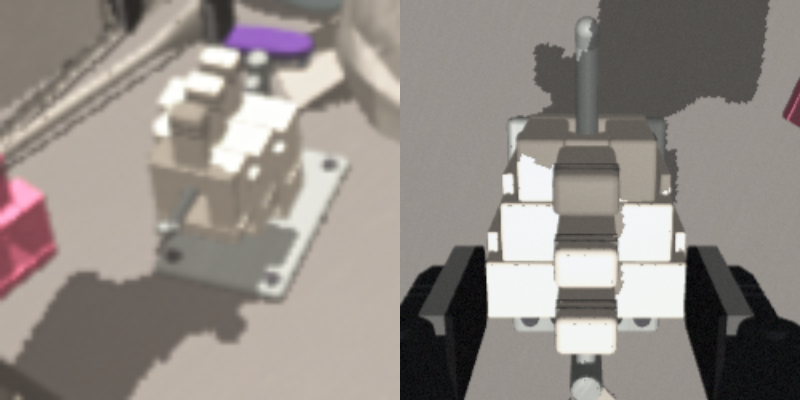

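The last view shows all three plates stacked square on the bar, with tabs in line at wrist pixels (316,341), (316,298) and (316,252). They are 28.1 and 28.3 mm apart and within 1 mm of the axis, and the gripper is clear. I'm handing in.

```bash
python3 -c "
from cell import order
print(order.finish_job())"
```

```text
the job is handed in; nothing more can be done
None
```

I hung all three white plates on the drip hook (large, medium, small), pressed each home with 10–11 N and let go; the last camera check showed the stack square and tight with tabs about 28 mm apart, and I handed the job in at about 39 s, with no verdict shown.

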